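# Square a small canvas into the corner stop

### The arm

A 7-joint arm with a two-finger parallel gripper is mounted at the origin on the work surface. World frame = base frame: x ahead of the robot, y to its left, z up, the work surface at z = 0. Lengths are in mm, angles in rad, forces in N, time in s.
With the tool pointing down it reaches from about 400 to 875 mm from the base axis. Payload 4.4 kg.
Tool frame: the origin (TCP) lies midway between the tips of the shut fingers; the grasp point (between the pads) lies 19 mm behind it; z points along the fingers, y is the direction in which the jaws open and shut (so a half turn about z gives the same grasp; the last joint's range is limited). The gripper opens to 85 mm and grips with 20 to 120 N. Pads are 22 mm wide; open, the fingers measure 114 mm over their backs; the gripper's body (76 mm by 85 mm) begins 54 mm behind the grasp point. The pads swing forward as they close: fully open they stand 13 mm farther back than shut.
Start: joints at [-1.264, 0.628, 0.038, 1.517, -0.027, 0.996, -0.02], TCP at [236.723, 605.376, 231.313] pointing down, gripper open.
Joint ranges: [-3.06, 3.06], [-0.37, 2.12], [-1.25, 1.32], [0.18, 2.47], [-1.1, 4.24], [0.23, 1.98], [-2.94, 2.94]. Speed limits (rad/s): [2.57, 2.57, 3.14, 3.14, 3.14, 3.14, 3.14].

### API

Orientations are given as a unit quaternion [x, y, z, w].
In Python, from cell import env gives the robot as it stands. The module is installed in compiled form; this text tells all that it offers.
- The arm moves only by the tool apply_moves, never from a script. Its argument "commands" is text: rows parted by semicolons, each of 6 numbers parted by spaces: the shift along the world's x, y, z in m, then the turn, a rotation vector about the world's x, y, z in degrees. A call has 1 to 8 rows; each row shifts and turns the commanded pose from where the row before left it; what a row does not reach is not made up. A row lasts 1/10 s, in which the tool goes at most 50 mm and 8.59 degrees, less where a joint would pass 70% of its speed; a pose out of reach is approached as far as the arm can. A call with a gripper value outside its range is refused whole. "claw" is the opening in per cent of the stroke, from 0 (shut) to 100 (fully open), set as the call begins (left out, the last holds). The fingers move at their own pace and stop on an object; the grip force is fixed at half the most. Time passes only in rows, so rows that do not move let the fingers close. It gives the time, the measured TCP pose, the force and the opening at its end, in the units of the state.
- env.get_obs(): the state, without advancing time (a new reading comes with each control period).
- env.snapshot(name): name is "side" or "top" or "wrist"; returns a dict with "color" (384x512x3 uint8, red, green, blue), "range_z" (384x512 float32, mm along the optical axis (not along the pixel's ray), 0 where there is no reading), "intrinsics" (3x3 intrinsics, pixels), "dist_coeffs" ([k1, k2, p1, p2, k3] as OpenCV has them; the pictures are not rectified), "T" (4x4, takes a point from camera to world coordinates); the wrist camera has in their place "tool_from_camera" (4x4, takes a point from camera to tool coordinates, whose origin is the TCP and whose axes are the flange's). Camera axes: x right, y down, z forward; pixel columns grow to the right and rows downward; lengths in mm; the calibration is good to about 2 mm. A picture is of the moment at which its call begins: read the wrist's pose just before it.
- env.hand_in(): hands the job in, once; it reports no verdict.
The state is a dict: "time_s": time; "joint_pos": joint angles; "qd": joint speeds; "joint_torque": joint torques, N m; "ee_pos": TCP position; "eef_rot": TCP orientation; "force": force on the tool from outside, world axes, zero at the start; "torque": the same for the moment, N m; "width": finger opening in mm.
Only numpy, scipy, OpenCV 4.12 (cv2) and the standard library are available. Lean on these libraries where they do the work, as an engineer would, in place of code of your own. Each camera call takes 0.05 s, during which the arm holds its last target.

### The job

Push the small stretched canvas along the table into the inside corner of the wooden corner stop, so that its long edge lies flush against the long batten and its short edge flush against the short batten. Only push it with the fingers: do not pick it up, lift it or tip it. Leave the bottle, the cup and the jar where they stand, and finish with the hand clear of everything.

Things in the scene. Friction and masses are not known exactly. Their poses are not given: they have to be found in the camera images.
- canvas: small stretched canvas lying flat, painted side up: a rigid slab 120 mm (its x) by 160 mm (its y), 18 mm thick, about 0.2 kg; a level push of a few newtons at an edge slides it. Origin: centre of its underside; z up. At the start it lies in the corner stop's quarter x < 0, y < 0, clear of both battens, turned at most 0.35 rad from them
- corner_stop: fixed L of two wooden battens, 22 mm wide and high. Origin: inside corner, on the table; x roughly away from the robot, y roughly to its left. Long batten: inner face at x = 0, from y = 22 to -280 mm, wood on the +x side. Short batten: inner face at y = 0, from x = 0 to -180 mm, wood on the +y side. Seated, the canvas has its centre at x -60, y -80 mm, axes parallel
- paint_bottle: bystander: closed paint bottle, 56 mm in diameter, 150 mm high, loose, standing to the side; origin: centre of its base
- water_cup: bystander: open white cup, 68 mm in diameter, 85 mm high, loose, standing to the side; origin: centre of its base
- jam_jar: bystander: glass jar with a lid, 62 mm in diameter, 90 mm high, loose, standing to the side; origin: centre of its base
Not all that is in view belongs to the job. There is more than one size of the canvas; the job needs the middle-sized.

How it is judged (in metres and radians):
At the end, for the whole second after the job is handed in: The canvas lies flat and still in the inside corner: its centre within 4 mm of the fully seated place along each batten's normal, and its edges parallel to the battens within 0.03 rad (1.7 degrees) (x of canvas in the frame of corner_stop between -0.064 and -0.056 m and y of canvas in the frame of corner_stop between -0.084 and -0.076 m and angle between the x axis of canvas and the x axis of corner_stop, either way round below 0.03 rad and angle between canvas's own z axis and vertical below 0.03 rad and height (world z) of canvas below 0.004 m and linear speed of canvas below 0.01 m/s); the robot touches nothing.
It fails at once if the canvas is lifted off the table or tipped (height (world z) of canvas above 0.008 m or angle between canvas's own z axis and vertical above 0.1 rad).
It fails at once if the bottle, the cup or the jar is moved by more than 15 mm or knocked over (distance of any of paint_bottle, water_cup, jam_jar from where it was at the start of the episode above 0.015 m or angle between any of paint_bottle, water_cup, jam_jar's own z axis and vertical above 0.3 rad).
It also fails if it takes over 59 s, if anything falls off the work surface, if the arm or the gripper's body presses on something with over 40 N, if the wrist force passes 120 N, or if a joint passes its speed limit or range.

## Working session

There is one attempt and no reset: what is moved stays moved. The work goes in short steps, Python scripts to look and compute and a tool call to move; the robot and the scene stay as the last step left them, time stands still between calls to the robot, and variables do not carry over. Pictures are saved under pics/ and viewed, and the job is handed in when it is done.

Besides the shell and the picture viewer there is one more tool, called by a JSON object that holds its "method" and its "body", one argument or row to a line. apply_moves: Moves the arm, as the interface text tells. Its arguments: {"type":"object","properties":{"commands":{"type":"string"},"claw":{"type":"number"}},"required":["commands"]}

```bash
mkdir -p pics; cat > h.py <<'E'
import numpy as np, cv2
from cell import env
def snap(n,name):
    s=env.snapshot(n); cv2.imwrite(f'pics/{name}.png',s['color'][:,:,::-1]); np.savez(f'pics/{name}.npz',**s); return s
def load(name): return np.load(f'pics/{name}.npz')
def ray(s,u,v,z):
    # pixel -> world at plane height z (mm)
    p=cv2.undistortPoints(np.array([[[u,v]]],float),s['intrinsics'],s['dist_coeffs'])[0,0]
    T=s['T'];d=T[:3,:3]@np.array([p[0],p[1],1]);o=T[:3,3];t=(z-o[2])/d[2];return o+t*d
def depth(s,u,v):
    p=cv2.undistortPoints(np.array([[[u,v]]],float),s['intrinsics'],s['dist_coeffs'])[0,0]
    d=s['range_z'][int(round(v)),int(round(u))]
    return (s['T']@np.array([p[0]*d,p[1]*d,d,1]))[:3]
E
python3 - <<'E'
from h import *
s=snap('top','top0'); print(s['T'],s['intrinsics'],s['dist_coeffs'])
snap('side','side0'); print(env.get_obs())
E
```

```text
[[-2.49120967e-02 -9.93215044e-01  1.13592538e-01  4.20699369e+02]
 [-9.99589315e-01  2.31384657e-02 -1.69059824e-02 -1.03312948e+01]
 [ 1.41629190e-02 -1.13967051e-01 -9.93383573e-01  1.33187166e+03]
 [ 0.00000000e+00  0.00000000e+00  0.00000000e+00  1.00000000e+00]] [[484.5266068    0.         263.31239649]
 [  0.         484.5266068  201.83454501]
 [  0.           0.           1.        ]] [-0.0061975  0.         0.         0.         0.       ]
{'time_s': 0.1, 'joint_pos': array([-1.26380598,  0.62923691,  0.03845447,  1.51828267, -0.02701035,
        0.99629556, -0.02001109]), 'qd': array([ 0.00081493, -0.00312415,  0.00062983, -0.00322359, -0.0032242 ,
        0.00033049, -0.00117588]), 'joint_torque': array([ 3.44709872e-03, -5.64533043e+01,  1.23099234e+00, -1.93969667e+01,
        1.14282203e-02,  5.46499083e-03, -8.86855219e-06]), 'ee_pos': array([236.50847664, 604.83823754, 230.48736592]), 'eef_rot': array([ 1.85329893e-01,  9.82675992e-01, -8.38659721e-04, -1.51228796e-04]), 'force': array([-0.17278839,  0.13970498,  0.20155269]), 'torque': array([ 0.02625445, -0.01105847,  0.04335034]), 'width': 85.32415982164412}
```

View pics/top0.png

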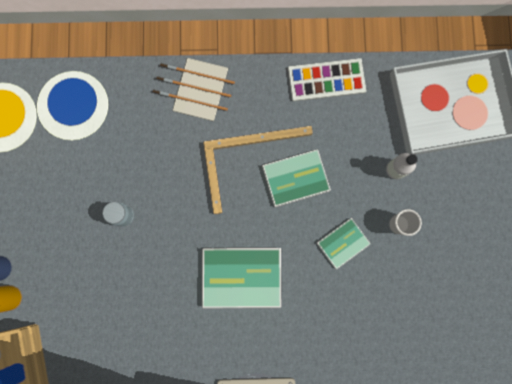

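View pics/side0.png

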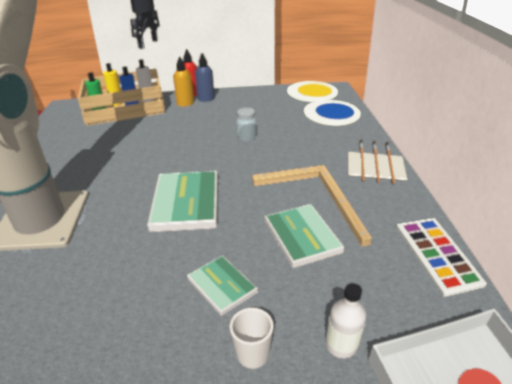

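```bash
python3 - <<'E'
from h import *
im=cv2.imread('pics/top0.png')
c=im[115:275,190:360]; c=cv2.resize(c,None,fx=4.6,fy=3.7*1,interpolation=cv2.INTER_CUBIC) if 0 else cv2.resize(im[115:255,190:375],None,fx=4,fy=4,interpolation=cv2.INTER_CUBIC)
cv2.imwrite('pics/crop0.png',c)
E
```

```text
(no output)
```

View pics/crop0.png

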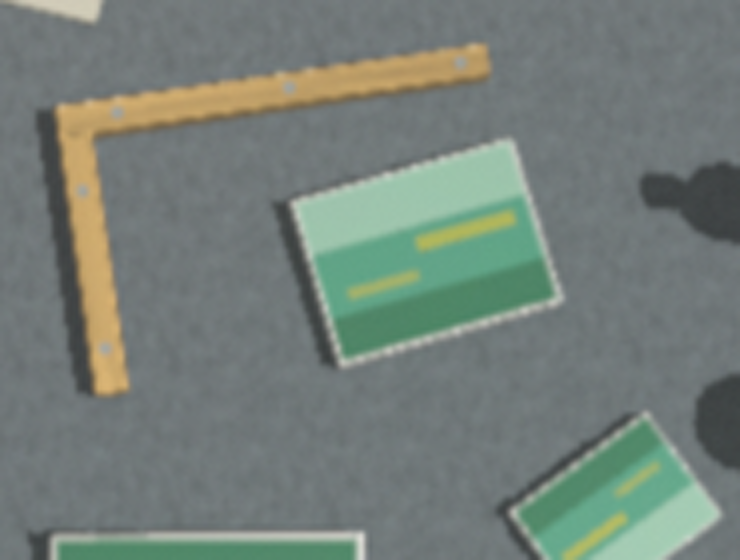

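```bash
python3 - <<'E'
from h import *
s=load('top0')
f=lambda x,y:(190+(x+.5)/4-.5,115+(y+.5)/4-.5)
C=[ray(s,*f(*p),18) for p in [(292,201),(512,141),(561,300),(340,366)]]
for i in range(4): print(C[i].round(1), np.linalg.norm(C[i]-C[(i+1)%4]).round(1))
print('centre',np.mean(C,0))
B=[ray(s,*f(*p),22) for p in [(94,136),(490,77),(128,390)]]
for b in B: print('B',b.round(1))
o,l,h=B; print(np.linalg.norm(l-o),np.linalg.norm(h-o))
a=np.arctan2((o-l)[1],(o-l)[0])-np.pi/2; b=np.arctan2((o-h)[1],(o-h)[0]); print('stop yaw',a,b)
for i,j in [(1,0),(2,3)]:
    d=C[j]-C[i]; print('canvas yaw',np.arctan2(d[1],d[0])-np.pi/2)
for i,j in [(3,0),(2,1)]:
    d=C[j]-C[i]; print('canvas yaw',np.arctan2(d[1],d[0]))
for n,(u,v) in dict(bottle=(402,166),cup=(406,222),jar=(116,213),small=(344,243),big=(242,278)).items(): print(n,depth(s,u,v).round())
for n,(u,v) in dict(c=(296,178),bat=(260,137),t=(300,300)).items(): print(n,depth(s,u,v).round())
E
```

```text
[673.4 -33.4  18. ] 158.1
[ 712.2 -186.6   18. ] 115.6
[ 600.4 -216.1   18. ] 158.5
[558.4 -63.3  18. ] 118.8
centre [ 636.10677175 -124.83841746   18.        ]
B [721.1 101.8  22. ]
B [ 756.8 -172.6   22. ]
B [545.   81.1  22. ]
276.6888616323398 177.24731404360793
stop yaw 0.1294592395115577 0.11716474657890899
canvas yaw 0.24784751944396843
canvas yaw 0.26783121505044205
canvas yaw 0.2544647705075153
canvas yaw 0.25765356393620403
bottle [ 646. -391.  106.]
cup [ 507. -424.    9.]
jar [543. 347.  88.]
small [ 454. -250.   12.]
big [367.  29.  23.]
c [ 635. -124.   15.]
bat [749. -28.  29.]
t [ 303. -126.   -0.]
```

Three green canvases are in view at top pixels (344,243) small, (296,178) middle and (242,278) large. The one at (296,178) measures about 158 × 117 mm and lies in the stop's quarter at a relative turn of about 0.13 rad, so it is the one to push. I move high to behind its near short edge.

{"method": "apply_moves", "body": {
  "commands": "0.0175 -0.0354 0 0 0 -3.9;0.0175 -0.0354 0 0 0 -3.9;0.0175 -0.0354 0 0 0 -3.9;0.0175 -0.0354 0 0 0 -3.9;0.0175 -0.0354 0 0 0 -3.9;0.0175 -0.0354 0 0 0 -3.9;0.0175 -0.0354 0 0 0 -3.9;0.0175 -0.0354 0 0 0 -3.9",
  "claw": 65
}}

```text
time_s: 0.9
ee_pos: [377.0, 320.6, 231.2]
eef_rot: [0.444, 0.896, -0.0, -0.0]
force: [1.0, 0.4, -0.5]
width: 55.2
```

{"method": "apply_moves", "body": {
  "commands": "0.0175 -0.0354 0 0 0 -3.9;0.0175 -0.0354 0 0 0 -3.9;0.0175 -0.0354 0 0 0 -3.9;0.0175 -0.0354 0 0 0 -3.9;0.0175 -0.0354 0 0 0 -3.9;0.0175 -0.0354 0 0 0 -3.9;0.0175 -0.0354 0 0 0 -3.9;0.0175 -0.0354 0 0 0 -3.9"
}}

```text
time_s: 1.7
ee_pos: [517.0, 37.6, 231.1]
eef_rot: [0.669, 0.744, -0.0, -0.0]
force: [0.6, 0.8, -0.1]
width: 55.6
```

{"method": "apply_moves", "body": {
  "commands": "0.0175 -0.0354 0 0 0 0;0.0175 -0.0354 0 0 0 0;0.0175 -0.0354 0 0 0 0;0.0175 -0.0354 0 0 0 0;0.0175 -0.0354 0 0 0 0;0.0175 -0.0354 0 0 0 0;0.0175 -0.0354 0 0 0 0;0 0 0 0 0 0"
}}

```text
time_s: 2.5
ee_pos: [639.3, -216.2, 230.6]
eef_rot: [0.67, 0.742, -0.002, 0.002]
force: [-1.2, -0.3, -0.6]
width: 55.4
```

{"method": "apply_moves", "body": {
  "commands": "0.009 -0.015 -0.02 0 0 1.3;0.008 -0.015 -0.03 0 0 0;0 0 -0.04 0 0 0;0 0 -0.04 0 0 0;0 0 -0.04 0 0 0;0 0 0 0 0 0"
}}

```text
time_s: 3.1
ee_pos: [651.3, -235.8, 54.8]
eef_rot: [0.659, 0.752, -0.002, -0.006]
force: [-1.2, 1.1, -0.1]
width: 55.7
```

```bash
python3 - <<'E'
from h import *
snap('side','side1'); snap('wrist','wrist1');print(env.get_obs()['ee_pos'])
a=cv2.imread('pics/side1.png')[150:350,200:420]; b=cv2.imread('pics/wrist1.png')
cv2.imwrite('pics/v1.png',np.vstack([cv2.resize(a,(440,400-100+0)),cv2.resize(b,(440,300))]))
E
```

```text
[ 655.92550768 -238.41454824   61.22821266]
```

View pics/v1.png

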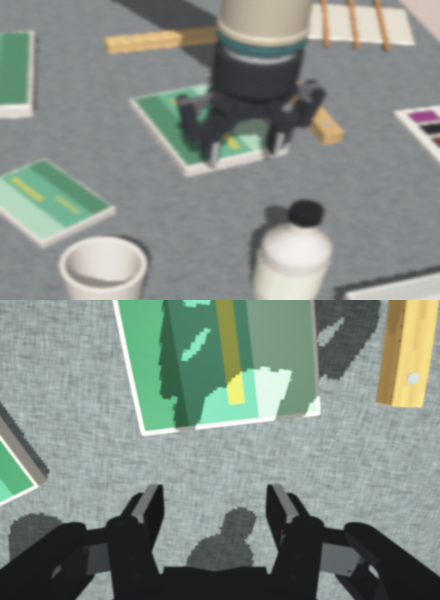

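```bash
python3 - <<'E'
from h import *
s=load('wrist1'); M=s['tool_from_camera'];print(M.round(2))
d=s['range_z']; h,w=d.shape
uv=np.stack(np.meshgrid(np.arange(w),np.arange(h)),-1).reshape(-1,1,2).astype(float)
p=cv2.undistortPoints(uv,s['intrinsics'],s['dist_coeffs'])[:,0]
P=np.c_[p*d.reshape(-1,1),d.reshape(-1)]; T=P@M[:3,:3].T+M[:3,3]; T=T.reshape(h,w,3)
for y in range(235,320,6): print(y,[tuple(T[y,x].round().astype(int)) if d[y,x]>0 else None for x in (168,176,182,186,312,318,324)])
m=(d>0)&(abs(T[...,1])<50)&(abs(T[...,0])<25)&(T[...,2]<20)
q=T[m]; print(q[:,2].max(), np.percentile(q[:,2],[90,99]))
# canvas
E
```

```text
[[-0.0000e+00 -9.6000e-01 -2.8000e-01  7.1570e+01]
 [ 1.0000e+00 -0.0000e+00  0.0000e+00  4.0000e-02]
 [-0.0000e+00 -2.8000e-01  9.6000e-01 -1.4427e+02]
 [ 0.0000e+00  0.0000e+00  0.0000e+00  1.0000e+00]]
235 [(np.int64(-19), np.int64(-55), np.int64(57)), (np.int64(-19), np.int64(-49), np.int64(57)), (np.int64(-19), np.int64(-45), np.int64(58)), (np.int64(-19), np.int64(-42), np.int64(57)), (np.int64(-19), np.int64(41), np.int64(56)), (np.int64(-18), np.int64(45), np.int64(56)), (np.int64(-19), np.int64(50), np.int64(57))]
241 [(np.int64(-23), np.int64(-55), np.int64(57)), (np.int64(11), np.int64(-31), np.int64(-16)), (np.int64(11), np.int64(-29), np.int64(-16)), (np.int64(11), np.int64(-27), np.int64(-16)), (np.int64(8), np.int64(28), np.int64(-10)), (np.int64(11), np.int64(29), np.int64(-15)), (np.int64(11), np.int64(32), np.int64(-15))]
247 [(np.int64(11), np.int64(-34), np.int64(-21)), (np.int64(11), np.int64(-31), np.int64(-21)), (np.int64(12), np.int64(-28), np.int64(-23)), (np.int64(8), np.int64(-27), np.int64(-16)), (np.int64(6), np.int64(28), np.int64(-12)), (np.int64(11), n
[... 3284 characters left out ...]
9))]
313 [(np.int64(17), np.int64(-21), np.int64(-72)), (np.int64(-8), np.int64(-28), np.int64(-39)), (np.int64(-80), np.int64(-49), np.int64(56)), (np.int64(-80), np.int64(-46), np.int64(56)), (np.int64(-80), np.int64(45), np.int64(56)), (np.int64(-80), np.int64(49), np.int64(56)), (np.int64(-6), np.int64(28), np.int64(-42))]
319 [(np.int64(17), np.int64(-21), np.int64(-75)), (np.int64(-10), np.int64(-28), np.int64(-40)), (np.int64(-86), np.int64(-50), np.int64(57)), (np.int64(-86), np.int64(-47), np.int64(57)), (np.int64(-85), np.int64(45), np.int64(56)), (np.int64(-85), np.int64(50), np.int64(55)), (np.int64(-9), np.int64(28), np.int64(-41))]
-4.731275141629965 [-32.85802857 -11.73210245]
```

{"method": "apply_moves", "body": {
  "commands": "0 0 -0.03 0 0 0;0 0 -0.02 0 0 0;0 0 -0.01 0 0 0;0 0 0 0 0 0;0 0 0 0 0 0"
}}

```text
time_s: 3.7
ee_pos: [657.6, -239.4, 3.4]
eef_rot: [0.659, 0.752, 0.001, 0.001]
force: [-0.1, 0.2, 0.1]
width: 55.4
```

```bash
python3 - <<'E'
from h import *
snap('side','side2'); o=env.get_obs();print(o['ee_pos'],o['force'],o['eef_rot'])
cv2.imwrite('pics/v2.png',cv2.resize(cv2.imread('pics/side2.png')[170:320,220:420],None,fx=4,fy=4,interpolation=cv2.INTER_CUBIC))
E
```

```text
[ 657.67003116 -239.45739997    3.45410144] [-0.0521223  -0.87746267 -0.30780796] [6.59058333e-01 7.52089972e-01 5.58152407e-04 1.57327836e-03]
```

View pics/v2.png

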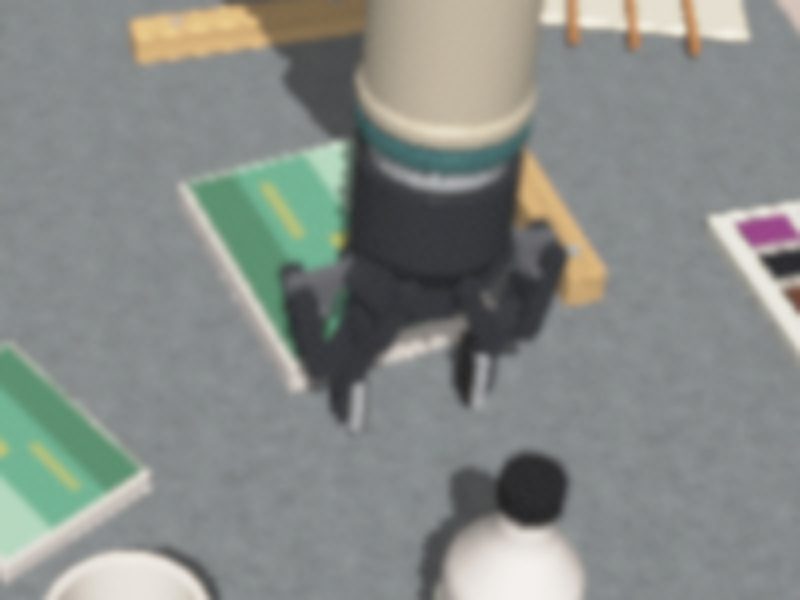

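{"method": "apply_moves", "body": {
  "commands": "0 0 -0.004 0 0 0;-0.00124 0.00992 0 0 0 0;-0.00124 0.00992 0 0 0 0;-0.00124 0.00992 0 0 0 0;-0.00124 0.00992 0 0 0 0;-0.00124 0.00992 0 0 0 0;-0.00124 0.00992 0 0 0 0;-0.00124 0.00992 0 0 0 0"
}}

```text
time_s: 4.55
ee_pos: [647.6, -168.7, -2.5]
eef_rot: [0.659, 0.752, 0.0, 0.0]
force: [-1.0, -0.8, 0.9]
width: 55.8
```

```bash
python3 - <<'E'
from h import *
snap('side','side3');snap('wrist','wrist3'); snap('top','top3'); o=env.get_obs();print(o['ee_pos'],o['force'],o['eef_rot'])
a=cv2.imread('pics/side3.png')[130:290,220:420];b=cv2.imread('pics/wrist3.png');c=cv2.imread('pics/top3.png')[115:275,190:360]
r=lambda i:cv2.resize(i,(400,300),interpolation=cv2.INTER_CUBIC)
cv2.imwrite('pics/v3.png',np.vstack([np.hstack([r(a),r(b)]),np.hstack([r(c),r(c)*0])]))
E
```

```text
[ 647.62248344 -167.42976973   -2.83202253] [-0.99612407 -1.07021835 -0.40207818] [ 6.58489504e-01  7.52589529e-01  4.40074271e-04 -6.16892755e-04]
```

View pics/v3.png

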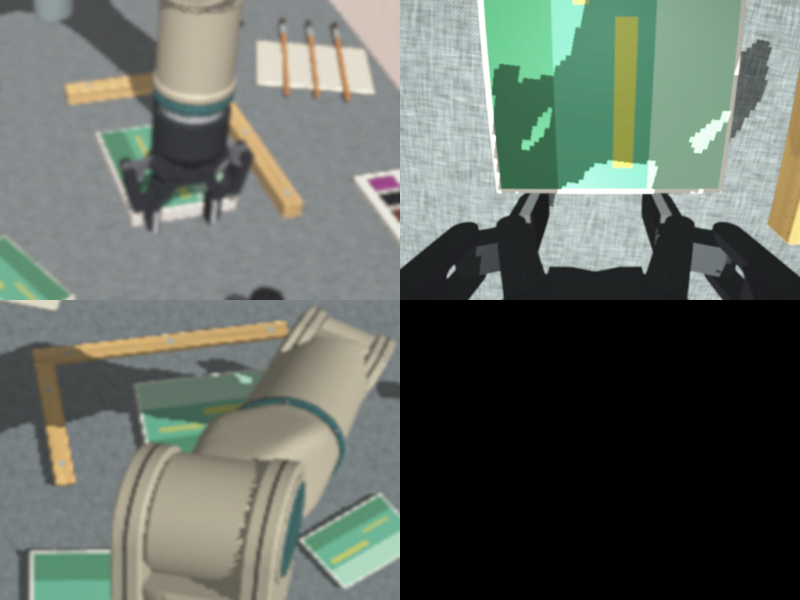

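The wrist view shows the edge square across both fingers (row about 190). I continue pushing along the short batten's normal.

{"method": "apply_moves", "body": {
  "commands": "-0.00118 0.00942 0 0 0 0;-0.00118 0.00942 0 0 0 0;-0.00118 0.00942 0 0 0 0;-0.00118 0.00942 0 0 0 0;-0.00118 0.00942 0 0 0 0;-0.00118 0.00942 0 0 0 0;-0.00118 0.00942 0 0 0 0;0 0 0 0 0 0"
}}

```text
time_s: 5.5
ee_pos: [639.0, -100.4, -2.9]
eef_rot: [0.658, 0.753, 0.001, -0.001]
force: [-1.0, -0.1, 0.2]
width: 55.6
```

```bash
python3 - <<'E'
from h import *
snap('side','side4');snap('wrist','wrist4'); snap('top','top4'); o=env.get_obs();print(o['ee_pos'],o['force'],o['eef_rot'])
a=cv2.imread('pics/side4.png')[130:290,220:420];b=cv2.imread('pics/wrist4.png');c=cv2.imread('pics/top4.png')[115:275,190:360]
r=lambda i:cv2.resize(i,(400,300),interpolation=cv2.INTER_CUBIC)
cv2.imwrite('pics/v4.png',np.vstack([np.hstack([r(a),r(b)]),np.hstack([r(c),r(c)*0])]))
E
```

```text
[ 639.04201194 -103.10856432   -2.87942445] [-0.19469906 -0.76714723  0.01495994] [ 6.59008709e-01  7.52135218e-01 -5.23236879e-05 -3.64014842e-04]
```

View pics/v4.png

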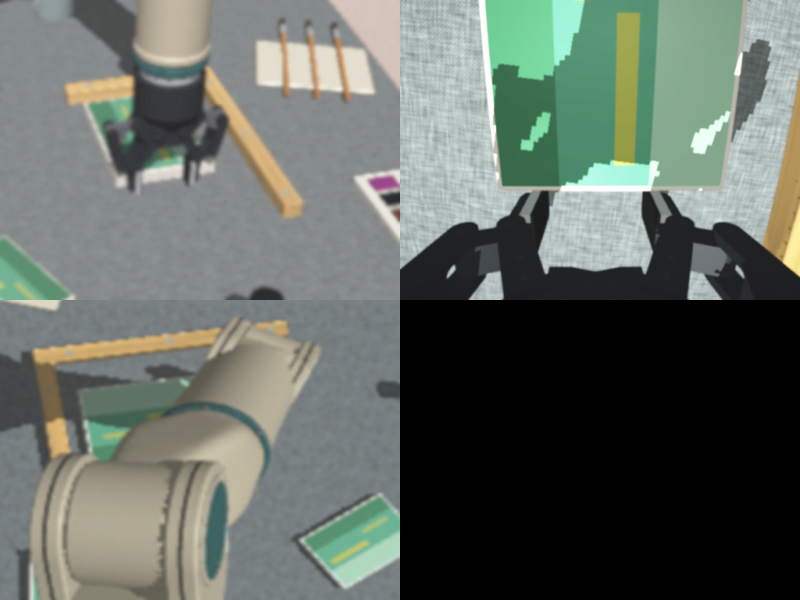

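{"method": "apply_moves", "body": {
  "commands": "-0.00093 0.0075 0 0 0 0;-0.00093 0.0075 0 0 0 0;0 0 0 0 0 0;0.0025 -0.0198 0 0 0 0;0.0025 -0.0198 0 0 0 0;0 0 0.03 0 0 0;0 0 0.04 0 0 0"
}}

```text
time_s: 6.35
ee_pos: [640.3, -128.3, 65.8]
eef_rot: [0.66, 0.752, -0.001, -0.002]
force: [0.2, 0.8, 0.6]
width: 55.3
```

```bash
python3 - <<'E'
from h import *
o=env.get_obs();print(o['ee_pos'],o['force'],o['eef_rot'],o['joint_pos'].round(2))
E
```

```text
[ 640.27661856 -128.30784456   65.78070959] [0.1837878  0.79350245 0.58470188] [ 0.65964781  0.75156995 -0.00136304 -0.00234848] [-0.02  0.86  0.3   1.63 -0.35  0.71  0.58]
```

{"method": "apply_moves", "body": {
  "commands": "-0.0096 0.00975 0 0 0 -7.53;-0.0096 0.00975 0 0 0 -7.53;-0.0096 0.00975 0 0 0 -7.53;-0.0096 0.00975 0 0 0 -7.53;-0.0096 0.00975 0 0 0 -7.53;-0.0096 0.00975 0 0 0 -7.53"
}}

```text
time_s: 6.95
ee_pos: [584.4, -68.5, 67.3]
eef_rot: [0.899, 0.439, 0.0, -0.0]
force: [-0.1, -0.3, 0.1]
width: 55.5
```

{"method": "apply_moves", "body": {
  "commands": "-0.0096 0.00975 0 0 0 -7.53;-0.0096 0.00975 0 0 0 -7.53;-0.0096 0.00975 0 0 0 -7.53;-0.0096 0.00975 0 0 0 -7.53;-0.0096 0.00975 0 0 0 -7.53;-0.0096 0.00975 0 0 0 -7.53;0 0 0 0 0 0;0 0 0 0 0 0"
}}

```text
time_s: 7.75
ee_pos: [527.7, -10.9, 67.4]
eef_rot: [0.998, 0.065, 0.0, 0.0]
force: [0.3, -1.0, 0.4]
width: 55.4
```

```bash
cat > v.py <<'E'
from h import *
import sys
k=sys.argv[1]
snap('side','side'+k);snap('wrist','wrist'+k); snap('top','top'+k); o=env.get_obs();print(o['time_s'],o['ee_pos'].round(1),o['force'].round(1),o['eef_rot'].round(4),o['joint_pos'].round(2))
n=o['eef_rot'];print('yaw',np.degrees(2*np.arctan2(n[1],n[0]))-90)
d=o['ee_pos'][:2]-[721.1,101.8];a=.124;print('hand in stop',d@[np.cos(a),np.sin(a)],d@[-np.sin(a),np.cos(a)])
a=cv2.imread(f'pics/side{k}.png')[130:290,220:420];b=cv2.imread(f'pics/wrist{k}.png');c=cv2.imread(f'pics/top{k}.png')[115:275,190:360]
r=lambda i:cv2.resize(i,(400,300),interpolation=cv2.INTER_CUBIC)
cv2.imwrite(f'pics/v{k}.png',np.vstack([np.hstack([r(a),r(b)]),np.hstack([r(c),r(c)*0])]))
E
python3 v.py 5
```

```text
7.9 [528.  -11.8  67.5] [ 0.2  1.1 -0.3] [9.98e-01 6.31e-02 5.00e-04 2.00e-04] [-0.45  0.82  0.67  2.   -0.88  0.63 -0.63]
yaw -82.76496046879898
hand in stop -205.65822148556356 -88.82695065772842
```

View pics/v5.png

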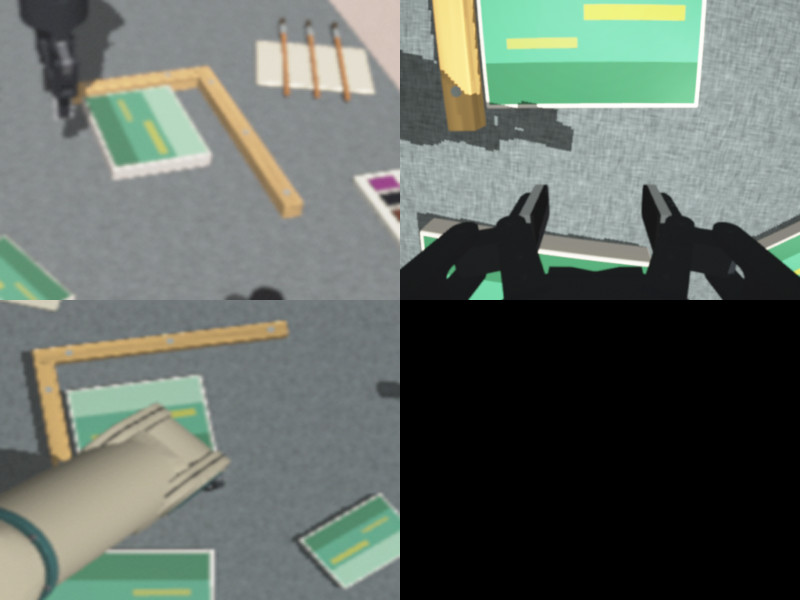

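{"method": "apply_moves", "body": {
  "commands": "0 0 -0.03 0 0 0;0 0 -0.03 0 0 0;0 0 -0.01 0 0 0;0.00992 0.00124 0 0 0 0;0.00992 0.00124 0 0 0 0;0.00992 0.00124 0 0 0 0;0.00992 0.00124 0 0 0 0;0 0 0 0 0 0"
}}

```text
time_s: 8.7
ee_pos: [568.9, -5.8, -2.5]
eef_rot: [0.998, 0.063, 0.001, 0.0]
force: [0.7, -0.5, -0.4]
width: 55.7
```

```bash
python3 v.py 6
```

```text
8.85 [566.6  -6.1  -2.7] [ 0.3 -0.2 -0.3] [ 9.98e-01  6.27e-02 -1.00e-04  0.00e+00] [-0.4   0.96  0.58  1.91 -0.96  0.58 -0.61]
yaw -82.81236056724363
hand in stop -166.6137864963167 -87.92115408607788
```

View pics/v6.png

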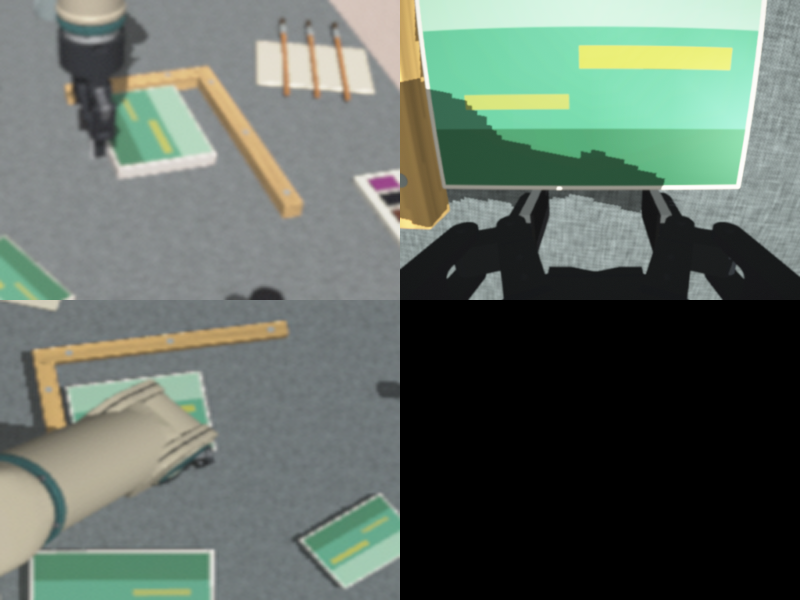

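Wrist view: the canvas long edge lies square across both fingers (row about 187), with a small gap to the short batten on the left. I keep pushing, watching joint 5 near its -1.1 limit.

{"method": "apply_moves", "body": {
  "commands": "0.00794 0.00099 0 0 0 0;0.00794 0.00099 0 0 0 0;0 0 0 0 0 0"
}}

```text
time_s: 9.15
ee_pos: [584.4, -3.9, -2.7]
eef_rot: [0.998, 0.063, 0.001, 0.0]
force: [-0.7, 1.3, -0.2]
width: 55.2
```

```bash
python3 v.py 7
```

```text
9.3 [583.   -4.1  -2.7] [-0.4  0.2 -0.1] [9.98e-01 6.27e-02 1.00e-04 1.00e-04] [-0.4   0.97  0.6   1.87 -0.94  0.62 -0.64]
yaw -82.81235935952573
hand in stop -150.18923850466444 -88.0233121047036
```

{"method": "apply_moves", "body": {
  "commands": "0.00694 0.00087 0 0 0 0;0.00694 0.00087 0 0 0 0;0 0 0 0 0 0"
}}

```text
time_s: 9.6
ee_pos: [598.2, -2.1, -2.6]
eef_rot: [0.998, 0.063, 0.001, 0.0]
force: [-0.1, -0.0, -0.1]
width: 55.6
```

{"method": "apply_moves", "body": {
  "commands": "0.002 0.00025 0 0 0 0;0 0 0 0 0 0"
}}

```text
time_s: 9.8
ee_pos: [598.9, -2.1, -2.7]
eef_rot: [0.998, 0.063, 0.0, 0.0]
force: [1.4, 0.1, -0.7]
width: 55.5
```

{"method": "apply_moves", "body": {
  "commands": "0.002 0.00025 0 0 0 0;0 0 0 0 0 0"
}}

```text
time_s: 10.0
ee_pos: [600.5, -1.9, -2.7]
eef_rot: [0.998, 0.063, -0.0, -0.0]
force: [-1.0, -0.5, 0.4]
width: 55.5
```

```bash
python3 v.py 8
```

```text
10.15 [600.5  -1.9  -2.7] [-0.6 -0.   1.2] [ 9.98e-01  6.26e-02 -1.00e-04  0.00e+00] [-0.41  0.99  0.62  1.81 -0.92  0.65 -0.67]
yaw -82.8255000765615
hand in stop -132.46078952743892 -87.98687003702244
```

View pics/v8.png

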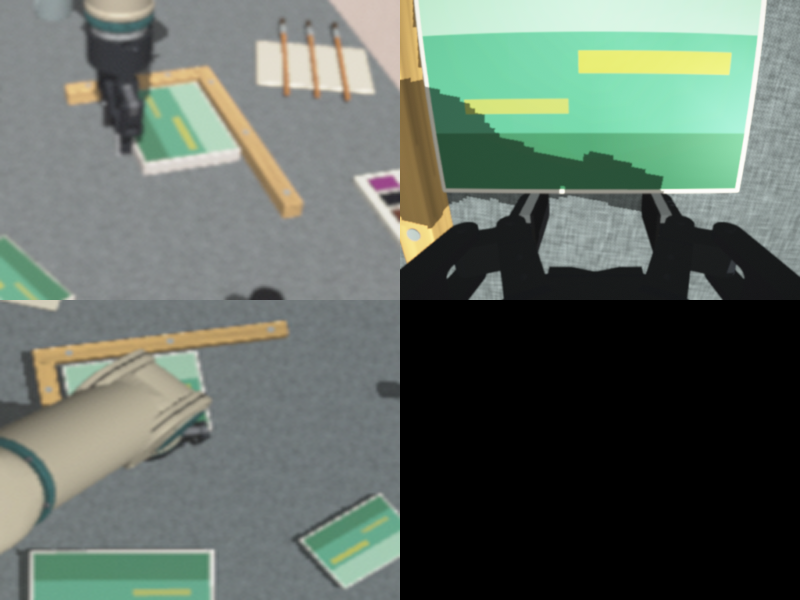

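No batten contact yet: the force is within noise and the top view still shows a thin gap. I advance in small steps until the force rises.

{"method": "apply_moves", "body": {
  "commands": "0.002 0.00025 0 0 0 0;0 0 0 0 0 0"
}}

```text
time_s: 10.35
ee_pos: [602.9, -1.5, -2.7]
eef_rot: [0.998, 0.063, 0.0, 0.0]
force: [-1.1, 0.1, 1.0]
width: 55.2
```

{"method": "apply_moves", "body": {
  "commands": "0.002 0.00025 0 0 0 0;0 0 0 0 0 0"
}}

```text
time_s: 10.55
ee_pos: [605.1, -1.3, -2.7]
eef_rot: [0.998, 0.063, 0.0, 0.0]
force: [-0.9, -1.4, 0.4]
width: 55.3
```

{"method": "apply_moves", "body": {
  "commands": "0.002 0.00025 0 0 0 0;0 0 0 0 0 0"
}}

```text
time_s: 10.75
ee_pos: [606.5, -1.2, -2.7]
eef_rot: [0.998, 0.063, -0.0, 0.0]
force: [-2.3, 0.2, 1.2]
width: 55.5
```

{"method": "apply_moves", "body": {
  "commands": "0.002 0.00025 0 0 0 0;0 0 0 0 0 0"
}}

```text
time_s: 10.95
ee_pos: [606.6, -1.2, -2.8]
eef_rot: [0.998, 0.063, -0.002, -0.0]
force: [-6.3, -0.8, 3.8]
width: 55.7
```

{"method": "apply_moves", "body": {
  "commands": "0.002 0.00025 0 0 0 0;0 0 0 0 0 0;0 0 0 0 0 0"
}}

```text
time_s: 11.25
ee_pos: [606.6, -1.2, -3.0]
eef_rot: [0.998, 0.063, -0.004, -0.001]
force: [-9.5, -1.5, 7.2]
width: 55.8
```

```bash
python3 v.py 9
```

```text
11.4 [606.6  -1.2  -3. ] [-9.7 -1.4  7.2] [ 9.98e-01  6.26e-02 -3.70e-03 -6.00e-04] [-0.41  1.    0.63  1.79 -0.91  0.68 -0.69]
yaw -82.82545352960194
hand in stop -126.37734625722916 -88.00353191303724
```

View pics/v9.png

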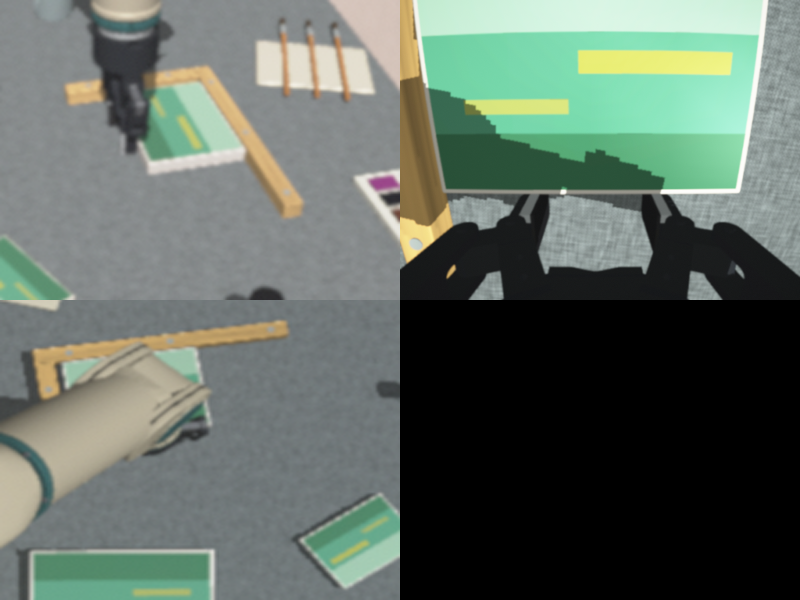

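Force about 10 N along the long batten's normal, hand stopped at x 606.6: the long edge is seated. I back off, rise, turn and go behind the short edge.

{"method": "apply_moves", "body": {
  "commands": "-0.0099 -0.0012 0 0 0 0;-0.0199 -0.0025 0 0 0 0;0 0 0 0 0 0;0 0 0.03 0 0 0;0 0 0.04 0 0 0;0 0 0 0 0 0"
}}

```text
time_s: 12.0
ee_pos: [585.6, -5.3, 72.0]
eef_rot: [0.998, 0.063, 0.005, 0.001]
force: [1.8, 0.5, 0.2]
width: 55.3
```

{"method": "apply_moves", "body": {
  "commands": "0.00923 -0.00909 0 0 0 7.53;0.00923 -0.00909 0 0 0 7.53;0.00923 -0.00909 0 0 0 7.53;0.00923 -0.00909 0 0 0 7.53;0.00923 -0.00909 0 0 0 7.53;0.00923 -0.00909 0 0 0 7.53"
}}

```text
time_s: 12.6
ee_pos: [637.7, -58.9, 67.0]
eef_rot: [0.896, 0.444, 0.001, 0.0]
force: [0.5, -0.3, 0.2]
width: 55.8
```

{"method": "apply_moves", "body": {
  "commands": "0.00923 -0.00909 0 0 0 7.53;0.00923 -0.00909 0 0 0 7.53;0.00923 -0.00909 0 0 0 7.53;0.00923 -0.00909 0 0 0 7.53;0.00923 -0.00909 0 0 0 7.53;0.00923 -0.00909 0 0 0 7.53;0 0 0 0 0 0;0 0 0 0 0 0"
}}

```text
time_s: 13.4
ee_pos: [691.7, -113.2, 66.9]
eef_rot: [0.66, 0.751, 0.0, -0.0]
force: [-0.1, 0.7, 0.8]
width: 55.3
```

```bash
python3 v.py 10
```

```text
13.55 [ 691.3 -112.2   67.1] [-0.3  0.5 -0.5] [ 6.594e-01  7.518e-01  1.000e-04 -5.000e-04] [-0.05  0.91  0.32  1.49 -0.35  0.8   0.53]
yaw 7.489395041986583
hand in stop -56.07270663385285 -208.6965773921284
```

View pics/v10.png

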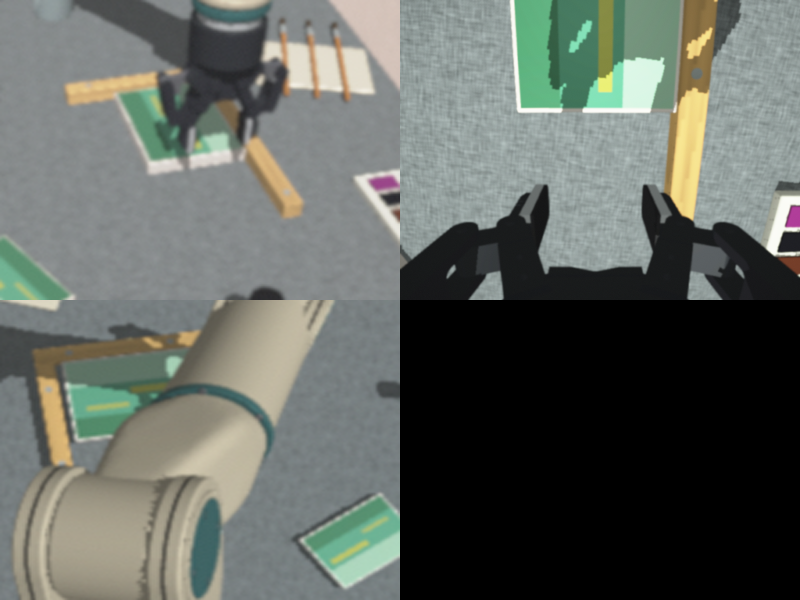

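{"method": "apply_moves", "body": {
  "commands": "-0.006 -0.0007 -0.02 0 0 0;0 0 -0.03 0 0 0;0 0 -0.015 0 0 0;0 0 -0.004 0 0 0;0 0 0 0 0 0;-0.00124 0.00992 0 0 0 0;-0.00124 0.00992 0 0 0 0;0 0 0 0 0 0"
}}

```text
time_s: 14.35
ee_pos: [683.8, -90.5, -0.9]
eef_rot: [0.658, 0.753, 0.001, -0.0]
force: [-0.5, 1.4, 1.0]
width: 55.4
```

```bash
python3 v.py 11
```

```text
14.5 [683.5 -94.1  -1.2] [ 0.7 -0.  -0.9] [6.589e-01 7.523e-01 1.000e-04 4.000e-04] [-0.06  0.99  0.28  1.54 -0.38  0.67  0.54]
yaw 7.571951785733319
hand in stop -61.555735012679875 -189.72297758965274
```

View pics/v11.png

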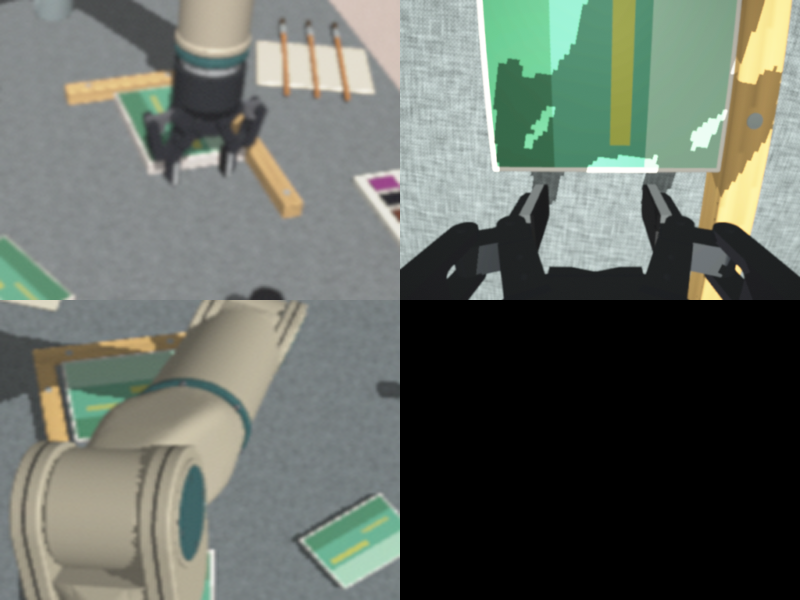

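{"method": "apply_moves", "body": {
  "commands": "-0.00074 0.006 -0.001 0 0 0;-0.00074 0.006 0 0 0 0;0 0 0 0 0 0"
}}

```text
time_s: 14.8
ee_pos: [681.5, -80.7, -2.9]
eef_rot: [0.659, 0.752, 0.0, -0.0]
force: [0.3, -0.0, -0.2]
width: 55.6
```

{"method": "apply_moves", "body": {
  "commands": "-0.0005 0.004 0 0 0 0;0 0 0 0 0 0"
}}

```text
time_s: 15.0
ee_pos: [681.1, -77.9, -2.7]
eef_rot: [0.659, 0.752, -0.0, -0.0]
force: [0.9, -0.2, -0.2]
width: 55.2
```

{"method": "apply_moves", "body": {
  "commands": "-0.00025 0.002 0 0 0 0;0 0 0 0 0 0"
}}

```text
time_s: 15.2
ee_pos: [680.9, -76.3, -2.7]
eef_rot: [0.659, 0.752, -0.0, 0.0]
force: [0.2, -0.9, 0.1]
width: 55.4
```

{"method": "apply_moves", "body": {
  "commands": "-0.00025 0.002 0 0 0 0;0 0 0 0 0 0"
}}

```text
time_s: 15.4
ee_pos: [680.7, -74.2, -2.7]
eef_rot: [0.659, 0.752, -0.0, 0.0]
force: [-0.4, -0.9, -0.7]
width: 55.3
```

{"method": "apply_moves", "body": {
  "commands": "-0.00025 0.002 0 0 0 0;0 0 0 0 0 0"
}}

```text
time_s: 15.6
ee_pos: [680.4, -72.4, -2.7]
eef_rot: [0.659, 0.752, -0.0, 0.0]
force: [-0.2, -2.2, 0.4]
width: 55.7
```

{"method": "apply_moves", "body": {
  "commands": "-0.00025 0.002 0 0 0 0;0 0 0 0 0 0"
}}

```text
time_s: 15.8
ee_pos: [680.0, -72.3, -2.7]
eef_rot: [0.66, 0.752, -0.001, 0.001]
force: [0.2, -5.0, -0.5]
width: 55.5
```

{"method": "apply_moves", "body": {
  "commands": "-0.00025 0.002 0 0 0 0;0 0 0 0 0 0"
}}

```text
time_s: 16.0
ee_pos: [679.8, -72.3, -2.5]
eef_rot: [0.66, 0.751, -0.002, 0.002]
force: [-0.2, -7.6, -1.4]
width: 55.8
```

{"method": "apply_moves", "body": {
  "commands": "-0.00025 0.002 0 0 0 0;0 0 0 0 0 0"
}}

```text
time_s: 16.2
ee_pos: [679.8, -72.3, -2.4]
eef_rot: [0.66, 0.751, -0.002, 0.003]
force: [-0.5, -11.3, -0.7]
width: 55.4
```

```bash
python3 v.py 12
```

```text
16.35 [679.8 -72.3  -2.4] [  0.3 -10.8  -1.2] [ 0.6602  0.751  -0.0022  0.0029] [-0.1   0.98  0.29  1.56 -0.39  0.65  0.51]
yaw 7.363535110634075
hand in stop -62.49348027354381 -167.62787507564445
```

View pics/v12.png

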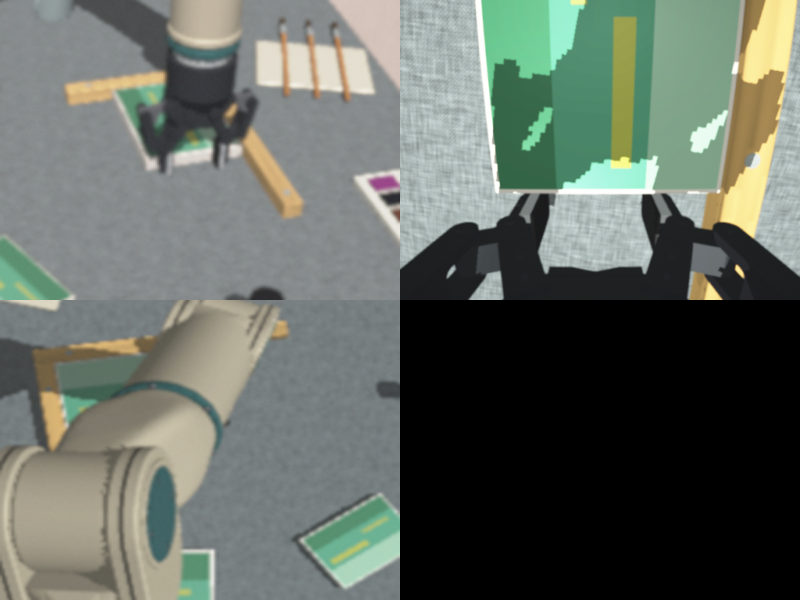

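Both force checks show contact. I retreat and look from above with the wrist camera.

{"method": "apply_moves", "body": {
  "commands": "0.0012 -0.0099 0 0 0 0;0.0025 -0.0198 0 0 0 0;0 0 0.03 0 0 0;0 0 0.04 0 0 0;0 0 0.045 0 0 0;0 0 0.045 0 0 0;0 0 0.045 0 0 0;0 0 0 0 0 0"
}}

```text
time_s: 17.15
ee_pos: [687.7, -95.8, 210.1]
eef_rot: [0.659, 0.753, 0.004, 0.005]
force: [0.5, -0.2, 0.6]
width: 55.7
```

{"method": "apply_moves", "body": {
  "commands": "-0.02 0 0 0 0 0;-0.01 0 0 0 0 0;0 0 0 0 0 0;0 0 0 0 0 0"
}}

```text
time_s: 17.55
ee_pos: [653.8, -95.0, 202.2]
eef_rot: [0.659, 0.752, 0.001, -0.0]
force: [0.4, -0.0, 0.9]
width: 55.3
```

```bash
python3 v.py 13; python3 - <<'E'
import cv2
im=cv2.imread('pics/wrist13.png'); cv2.imwrite('pics/w13.png',cv2.resize(im,(800,600)))
E
```

```text
17.7 [654.  -95.6 202. ] [-0.2 -0.1  0. ] [ 6.588e-01  7.523e-01  2.000e-04 -0.000e+00] [-0.11  0.7   0.38  1.52 -0.29  0.97  0.48]
yaw 7.576226373192199
hand in stop -90.97087503917145 -187.5482184177612
```

View pics/w13.png

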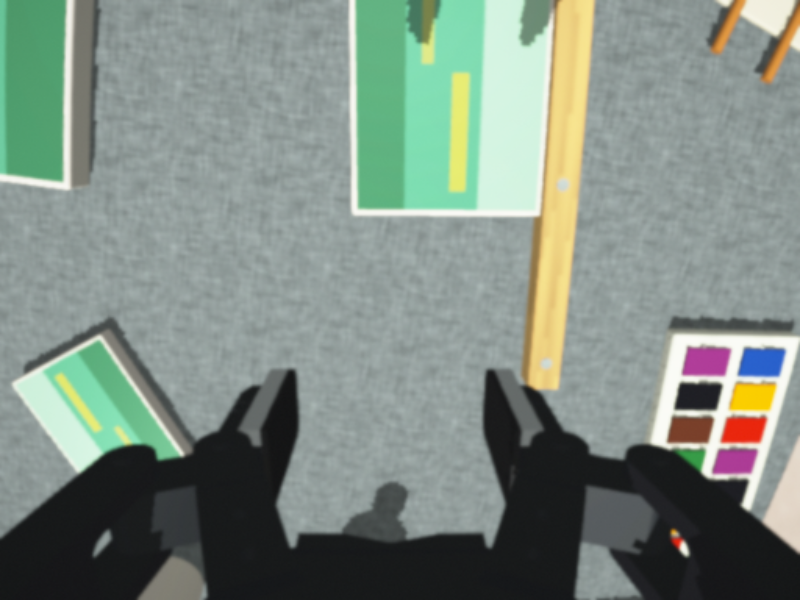

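{"method": "apply_moves", "body": {
  "commands": "0 0.03 0.01 0 0 0;0 0.04 0.01 0 0 0;0 0.04 0 0 0 0;0 0.03 0 0 0 0;0 0 0 0 0 0;0 0 0 0 0 0"
}}

```text
time_s: 18.3
ee_pos: [653.6, 45.1, 222.0]
eef_rot: [0.658, 0.753, -0.0, 0.0]
force: [0.2, -0.3, 1.3]
width: 56.0
```

```bash
python3 v.py 14; python3 - <<'E'
import cv2
im=cv2.imread('pics/wrist14.png'); cv2.imwrite('pics/w14.png',cv2.resize(im[0:330,80:500],None,fx=1.8,fy=1.8,interpolation=cv2.INTER_CUBIC))
E
```

```text
18.45 [653.5  42.1 222.3] [-0.7 -0.2  0.4] [ 6.599e-01  7.513e-01 -4.000e-04  4.000e-04] [-0.34  0.67  0.4   1.52 -0.29  1.01  0.27]
yaw 7.408854737537055
hand in stop -74.42149955545621 -50.8891948896855
```

View pics/w14.png

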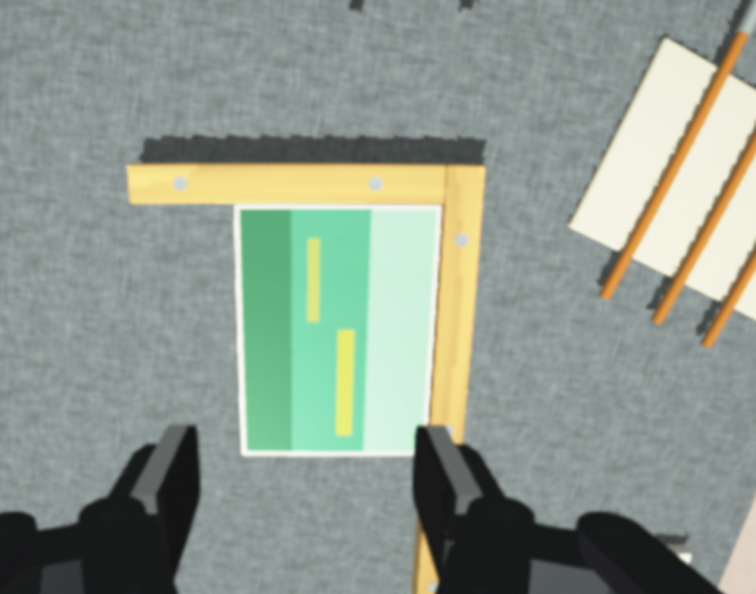

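```bash
python3 - <<'E'
import cv2,numpy as np
im=cv2.imread('pics/wrist14.png')
a=im[105:155,285:365]; b=im[205:255,285:365]
c=im[105:155,200:280]
r=lambda i:cv2.resize(i,None,fx=5,fy=5,interpolation=cv2.INTER_NEAREST)
cv2.imwrite('pics/w14b.png',np.vstack([np.hstack([r(c),r(a)]),np.hstack([r(b)*0,r(b)])]))
E
```

```text
(no output)
```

View pics/w14b.png

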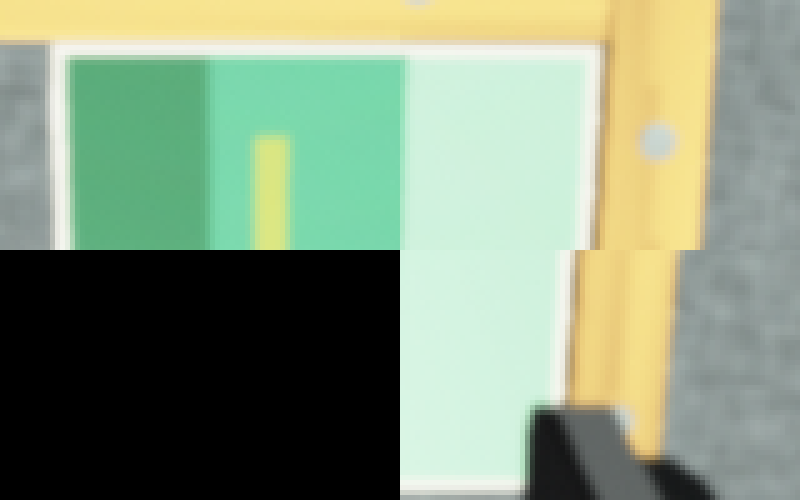

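The enlarged crop shows the short edge touching the short batten along its length. A uniform shadow line of about 1 px runs along the long batten, so the canvas is flush and parallel. I check the bystanders, then hand in.

```bash
python3 - <<'E'
from h import *
a=cv2.imread('pics/top0.png');b=cv2.imread('pics/top14.png')
for n,(u,v) in dict(bottle=(402,166),cup=(406,222),jar=(116,213)).items():
    t=a[v-18:v+18,u-18:u+18]; r=cv2.matchTemplate(b[v-26:v+26,u-26:u+26],t,cv2.TM_CCOEFF_NORMED); _,m,_,l=cv2.minMaxLoc(r); print(n,l[0]-8,l[1]-8,round(m,3))
o=env.get_obs();print(o['force'].round(1),o['ee_pos'].round(0))
print(env.hand_in())
E
```

```text
bottle 0 0 0.999
cup 0 0 0.999
jar 0 0 0.999
[-0.7 -0.2  0.4] [654.  42. 222.]
the job is handed in; nothing more can be done
None
```

I pushed the middle-sized canvas into the inside corner with two half-open fingers. I pushed its short edge first, then its long edge until it met the long batten (about 10 N), then its short edge again until it met the short batten (about 11 N). I handed the job in at about 18.5 s of the 59 s allowed.

**Seating:** the last wrist pictures show both edges flush and parallel. Along the long batten there is an even shadow line of about 1 px, which I read as shadow, not a gap.

**Bystanders and hand:** the bottle, cup and jar show no shift in the top view. The hand finished at a height of 222 mm, with the measured force within noise.

**Disagreement:** the hand stopped 3 to 5 mm further along each batten's normal than my first camera estimate of the stop predicted. I took that as measurement error and relied on the contact force and close-up pictures instead. I did not measure the canvas's final position in millimetres.

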